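# Swap the antenna sample on the test post

### The job

On the yellow test post, take off the brass nut, then the black spacer, then the white antenna, one at a time; then put the blue antenna from the black storage post on the test post with the spacer on it and the nut on top, and put the white antenna on the storage post. The pink pad is free for putting things down meanwhile. Everything must sit flat and fully down over its stud, let go, and the radio, the connector case and the mouse must be left alone.

Things in the scene. Friction and masses are not known exactly. Their poses are not given: they have to be found in the camera images.
- nut: Brass knurled round nut with a smooth bore (no thread, it just lifts off and slips on): 34 mm outer diameter, 22 mm high, bore 20 mm. Origin at the centre of its underside, z up. Starts on top of the spacer on the test post.
- spacer: Black plastic ring: 46 mm outer diameter, 18 mm high, bore 20 mm. Origin at the centre of its underside, z up. Starts on the white antenna on the test post, under the nut.
- white_antenna: White antenna sample with two copper patches: a flat bar 110 mm long (its x), 44 mm wide (its y), 14 mm thick, with a 20 x 20 mm square hole right through its middle. Origin at the centre of its underside (in the middle of the hole), z up. Starts on the test post, stud through its hole. Which way it points does not matter.
- blue_antenna: Blue antenna sample, same shape, sizes and origin as the white one. Starts alone on the storage post.
- test_post: Fixed test post: yellow square base plate 110 x 110 x 10 mm, on it a round aluminium shoulder of 34 mm diameter whose top (the seat for an antenna) is 40 mm above the origin, and from that an upright plain steel stud of 8 mm diameter with a pointed tip, its top 86 mm above the origin. Origin at the centre of the base's underside, on the stud's axis, z up. An antenna seated here has its underside 40 mm, the spacer on it 54 mm and the nut on that 72 mm above the origin.
- store_post: Fixed storage post: black round base 110 mm in diameter, 10 mm high, with a black shoulder and steel stud of the same sizes as the test post (seat 40 mm, stud top 86 mm above the origin). Origin at the centre of the base's underside, on the stud's axis, z up.
- pad: Fixed pink pad, empty at the start, a free spot to put things on: 180 mm (its x) by 200 mm (its y), 6 mm thick. Origin at the centre of its underside, z up.
- radio: Bystander: black handheld radio standing upright, 36 x 58 x 115 mm with an 85 mm stub antenna on top. Origin at the centre of its underside. Leave alone.
- case: Bystander: flat pale connector case, 80 x 120 x 34 mm. Origin at the centre of its underside. Leave alone.
- mouse: Bystander: black computer mouse, 100 x 60 x 32 mm. Origin at the centre of its underside. Leave alone.

How it is judged (in metres and radians):
On the way, in this order (a step that is already met when the one before it is completed fails the run):
1. the nut is off the test post while the spacer and the white antenna are still on it (horizontal distance between nut and test_post above 0.05 m and horizontal distance between each of white_antenna, spacer and test_post below 0.01 m and z of white_antenna in the frame of test_post between 0.035 and 0.045 m and angle between each of white_antenna, spacer's own z axis and vertical below 0.12 rad and z of spacer in the frame of test_post between 0.049 and 0.059 m), for 0.1 s.
2. the spacer is off the test post while the white antenna is still on it (horizontal distance between each of nut, spacer and test_post above 0.05 m and horizontal distance between white_antenna and test_post below 0.01 m and z of white_antenna in the frame of test_post between 0.035 and 0.045 m and angle between white_antenna's own z axis and vertical below 0.12 rad), for 0.1 s.
3. the white antenna is off the test post (horizontal distance between each of nut, spacer, white_antenna and test_post above 0.05 m), for 0.1 s.
At the end, for the whole second after the job is handed in: Blue antenna on the test post, spacer on it, nut on that; white antenna on the storage post; each within 10 mm of the stud axis and 5 mm of seated height (40, 54, 72; 40 mm above the post origins), tilt under 0.12 rad, released and at rest (horizontal distance between each of blue_antenna, spacer, nut and test_post below 0.01 m and z of blue_antenna in the frame of test_post between 0.035 and 0.045 m and angle between each of blue_antenna, spacer, nut, white_antenna's own z axis and vertical below 0.12 rad and z of spacer in the frame of test_post between 0.049 and 0.059 m and z of nut in the frame of test_post between 0.067 and 0.077 m and horizontal distance between white_antenna and store_post below 0.01 m and z of white_antenna in the frame of store_post between 0.035 and 0.045 m and linear speed of each of nut, spacer, white_antenna, blue_antenna below 0.02 m/s and contact force between each of nut, spacer, white_antenna, blue_antenna and the fingers below 0.05 N); the robot touches nothing.
It fails at once if the radio is moved by more than 15 mm or tipped (distance of radio from where it was at the start of the episode above 0.015 m or angle between radio's own z axis and vertical above 0.3 rad).
It fails at once if the case is moved by more than 15 mm or tipped (distance of case from where it was at the start of the episode above 0.015 m or angle between case's own z axis and vertical above 0.3 rad).
It fails at once if the mouse is moved by more than 15 mm or tipped (distance of mouse from where it was at the start of the episode above 0.015 m or angle between mouse's own z axis and vertical above 0.3 rad).
It also fails if it takes over 141 s, if anything falls off the work surface, if the arm or the gripper's body presses on something with over 40 N, if the wrist force passes 120 N, or if a joint passes its speed limit or range.

### The arm

A 6-joint arm with a two-finger parallel gripper is mounted at the origin on the work surface. World frame = base frame: x ahead of the robot, y to its left, z up, the work surface at z = 0. Lengths are in m, angles in degrees, forces in N, time in s.
With the tool pointing down it reaches from about 0.325 to 0.85 m from the base axis. Payload 15.5 kg.
Tool frame: the origin (TCP) lies at the very end of the fingers, on their centre line; the grasp point (between the pads) lies arm.grip_depth behind it (arm.grip_depth is the distance from the TCP to the grasp point, in m); z points along the fingers, y is the direction in which the jaws open and shut (so a half turn about z gives the same grasp; the last joint's range is limited). The gripper opens to 91 mm and grips with 3 to 60 N. Pads are 32 mm wide; open, the fingers measure 118 mm over their backs; the gripper's body (76 mm by 178 mm) begins 60 mm behind the grasp point.
Start: joints at [70.789, 28.281, 77.091, -0, 74.628, -5.472], TCP at [0.148, 0.607, 0.214] pointing down, gripper open.
Joint ranges: [-166.48, 166.48], [-47.26, 123.95], [12.59, 153.08], [-70.14, 250.14], [6.76, 159.57], [-176.63, 176.63]. Speed limits (degrees/s): [108.29, 108.29, 147.25, 172.46, 172.46, 172.46].

### API

Orientations are given as a 3x3 rotation matrix whose columns are the frame's x, y, z axes.
In Python, from rig import arm gives the robot as it stands. Calls block until the motion is done:
- arm.move_to(position, orientation): joint-space move of the TCP to a pose.
- arm.move_l(position, orientation=None, feed=0.15): straight line of the TCP; orientation=None keeps the orientation; feed is the mean speed in m/s.
- arm.move_joints(angles): joint-space move.
- arm.grip(opening): finger opening in m; the grip force is fixed at half the most; returns when the fingers have stopped.
- arm.sleep(seconds).
- arm.solve_ik(position, orientation): joint angles nearest the present ones, or None.
- arm.snapshot(name): name is "scene" or "top" or "wrist"; returns the picture (400x640x3 uint8, red, green, blue); there is no depth.
- arm.get_calibration(name): a dict with "intrinsics" (3x3 intrinsics, pixels), "cam_to_world" (4x4, takes a point from camera to world coordinates). Camera axes: x right, y down, z forward; pixel columns grow to the right and rows downward; lengths in m; the calibration is good to about 2 mm. A picture is of the moment at which its call begins: read the wrist's pose just before it. get_calibration takes no time and is no camera call; for the wrist camera it gives the pose at the moment of the call.
A pose or a line that the arm cannot do raises arm.Unreachable and nothing moves.
- arm.sign_off(): hands the job in, once; it reports no verdict.
Readings, each from a call of its own:
- arm.current_t(): time.
- arm.current_joint_positions(): joint angles.
- arm.current_dq(): joint speeds.
- arm.current_tau(): joint torques, N m.
- arm.current_ee_pos(): TCP position.
- arm.current_tool_rot(): TCP orientation.
- arm.current_force(): force on the tool from outside, world axes, zero at the start.
- arm.current_torque(): the same for the moment, N m.
- arm.current_width(): finger opening in m.
Only numpy, scipy, OpenCV 4.12 (cv2) and the standard library are available. Lean on these libraries where they do the work, as an engineer would, in place of code of your own. Each camera call takes 0.05 s, during which the arm holds its last target. There are 200 camera calls.

## Working session

There is one attempt and no reset: what is moved stays moved. The work goes in short steps, each a Python script; the robot and the scene stay as the last script left them, time stands still between calls to the robot, and variables do not carry over. Pictures are saved under pics/ and viewed, about 12 in all and at most 16, crops included, and the job is handed in when it is done.

```bash
ls; mkdir -p pics; python3 - <<'E'
from rig import arm
import cv2,numpy as np
for n in("scene","top"):
    cv2.imwrite(f"pics/{n}0.png",arm.snapshot(n)[:,:,::-1])
    c=arm.get_calibration(n);print(n,np.round(c["intrinsics"],1).tolist(),np.round(c["cam_to_world"],3).tolist())
print(arm.grip_depth,arm.current_t(),arm.current_width(),arm.current_tool_rot())
E
```

```text
pics
scene [[513.7, 0.0, 318.2], [0.0, 513.7, 199.5], [0.0, 0.0, 1.0]] [[-0.238, 0.81, -0.536, 1.19], [0.971, 0.199, -0.13, 0.164], [0.001, -0.551, -0.834, 0.979], [0.0, 0.0, 0.0, 1.0]]
top [[457.5, 0.0, 314.5], [0.0, 457.5, 199.4], [0.0, 0.0, 1.0]] [[0.0, -0.984, 0.179, 0.455], [-1.0, 0.002, 0.011, 0.024], [-0.011, -0.179, -0.984, 1.076], [0.0, 0.0, 0.0, 1.0]]
0.0188 0.1 0.09117425400567405 [[-9.71388696e-01  2.37495052e-01 -3.18803259e-04]
 [ 2.37495256e-01  9.71388165e-01 -1.01757435e-03]
 [ 6.80128402e-05 -1.06417448e-03 -9.99999431e-01]]
```

View pics/scene0.png

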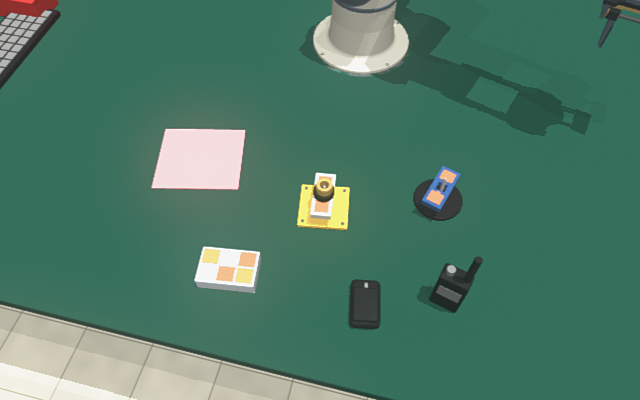

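View pics/top0.png

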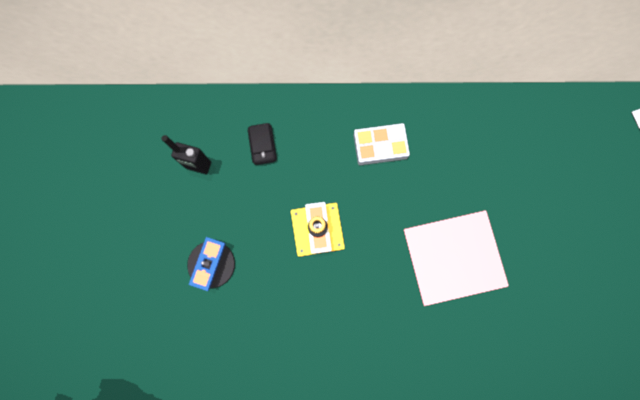

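The top view shows the test post at about (317,229), the blue antenna on the storage post at (208,264) and the empty pad at (456,258). The radio (190,155), mouse (262,143) and case (382,144) are all farther from the base. I'll take coarse positions from both views.

```bash
cat > h.py <<'E'
from rig import arm
import cv2,numpy as np
def ray(c,px,z):
    K,T=np.array(c["intrinsics"]),np.array(c["cam_to_world"])
    d=T[:3,:3]@np.linalg.solve(K,[px[0],px[1],1]);return (T[:3,3]+d*(z-T[2,3])/d[2])
RG={"yellow":((24,150,90),(34,255,255)),"blue":((105,120,60),(125,255,255)),"pink":((165,20,150),(180,110,255)),"pink2":((0,20,150),(6,90,255))}
def mask(im,*names):
    hsv=cv2.cvtColor(im,cv2.COLOR_RGB2HSV);m=0
    for n in names:m=m|cv2.inRange(hsv,*RG[n])
    return m
def big(m,box=None):
    if box: b=np.zeros_like(m);x0,y0,x1,y1=box;b[y0:y1,x0:x1]=255;m=m&b
    cs,_=cv2.findContours(m,cv2.RETR_EXTERNAL,cv2.CHAIN_APPROX_NONE)
    return max(cs,key=cv2.contourArea)
def rect(c,cont,z):
    P=np.array([ray(c,p[0],z)[:2] for p in cv2.convexHull(cont)],np.float32)
    return cv2.minAreaRect(P)
def down(a): # jaw (tool y) along world angle a (deg)
    a=np.radians(a);y=np.array([np.cos(a),np.sin(a),0]);z=np.array([0,0,-1.]);return np.column_stack([np.cross(y,z),y,z])
E
python3 - <<'E'
from h import *
for n in("scene","top"):
    im=cv2.imread(f"pics/{n}0.png")[:,:,::-1].copy();c=arm.get_calibration(n)
    bx={"scene":[(290,170,360,240),(400,150,480,230),(140,110,260,200)],"top":[(280,195,355,265),(180,225,245,300),(390,200,520,315)]}[n]
    for nm,b,z in((("yellow",),bx[0],.01),(("blue",),bx[1],.054),(("pink","pink2"),bx[2],.006)):
        print(n,nm,rect(c,big(mask(im,*nm),b),z))
    # black disc / things
print([np.round(ray(arm.get_calibration("top"),p,0),3) for p in((190,155),(262,143),(382,144))])
c=arm.get_calibration("wrist");T=np.array(c["cam_to_world"]);p=arm.current_ee_pos();R=np.array(arm.current_tool_rot())
print(np.round(R.T@(T[:3,3]-p),4),np.round(R.T@T[:3,:3],3),c["intrinsics"])
E
```

```text
scene ('yellow',) ((0.6258725523948669, 0.08710448443889618), (0.0, 0.0), 0.0)
scene ('blue',) ((0.5014405846595764, 0.27245908975601196), (0.04555831104516983, 0.11675656586885452), 71.98680877685547)
scene ('pink', 'pink2') ((0.5155887603759766, -0.29240530729293823), (0.18183405697345734, 0.2011665254831314), 12.836098670959473)
top ('yellow',) ((0.5811445116996765, -0.0012772437185049057), (0.10504885017871857, 0.007835286669433117), 8.40140438079834)
top ('blue',) ((0.4970269799232483, 0.2745126485824585), (0.04786747694015503, 0.11006566137075424), 72.0501480102539)
top ('pink', 'pink2') ((0.5140805244445801, -0.2894092798233032), (0.18141840398311615, 0.20231080055236816), 12.909516334533691)
[array([0.762, 0.34 , 0.   ]), array([0.791, 0.165, 0.   ]), array([ 0.788, -0.128,  0.   ])]
[ 0.0779  0.0014 -0.1705] [[ 0.001 -0.962 -0.272]
 [ 1.     0.001 -0.   ]
 [ 0.001 -0.272  0.962]] [[346.02491196   0.         321.82854564]
 [  0.         346.02491196 198.03352988]
 [  0.           0.           1.        ]]
```

```bash
python3 - <<'E'
from h import *
c=arm.get_calibration("top");p=ray(c,(317,227),.09);print(p)
ims=[]
for i,a in enumerate((90,)):
    arm.move_to([p[0],p[1],.22],down(a)); c=arm.get_calibration("wrist");im=arm.snapshot("wrist")
    cv2.imwrite(f"pics/w{i}.png",im[:,:,::-1]);np.save(f"w{i}.npy",c,allow_pickle=True)
print(arm.current_t(),arm.current_joint_positions(),arm.current_ee_pos())
E
```

```text
[0.57359545 0.02971691 0.09      ]
2.6917 [-2.92262183e+00  2.38504177e+01  8.39482289e+01  7.08452151e-03
  7.21990407e+01 -9.29737869e+01] [0.57359084 0.03043528 0.22001626]
```

View pics/w0.png

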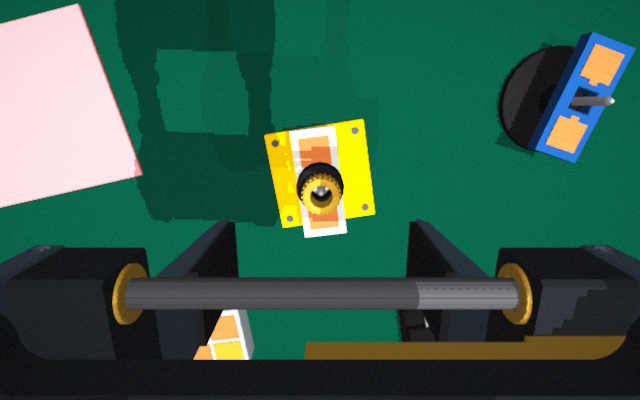

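The wrist view shows the base plate corners near (265,135), (361,119), (375,213) and (283,228). The nut top is at about (322,194), the white antenna runs from (313,128) to (326,236), and the blue patches are at (602,65) and (568,134), with the stud tip at (610,101).

```bash
python3 - <<'E'
from h import *
im=cv2.imread("pics/w0.png")[:,:,::-1].copy();c=np.load("w0.npy",allow_pickle=True).item()
hsv=cv2.cvtColor(im,cv2.COLOR_RGB2HSV)
for p in((350,140),(280,215),(312,205),(300,135),(338,215),(320,150),(345,160)):print(p,hsv[p[1],p[0]],end=' ')
m=((hsv[...,1]>120)&(hsv[...,0]>18)&(hsv[...,0]<36)&(hsv[...,2]>80)).astype(np.uint8)*255
# base corners from hull: sane square 110
print("\nbase",rect(c,big(m,(255,110,385,240)),.010))
q=[np.array(v,float) for v in((265,135),(361,119),(375,213),(283,228))]
print("base corners eye",np.mean([ray(c,v,.01)[:2] for v in q],0))
w=((hsv[...,1]<60)&(hsv[...,2]>150)).astype(np.uint8)*255
pts=cv2.findNonZero(w[110:245,255:385])
pts=pts+np.array([255,110]);
hull=cv2.convexHull(pts.reshape(-1,1,2).astype(np.int32));print("white",rect(c,hull,.054))
print("nut top",ray(c,(322,194),.094),"tip",ray(c,(610,101),.086),"tip test",ray(c,(321,192),.086))
o=((hsv[...,0]>5)&(hsv[...,0]<18)&(hsv[...,1]>70)&(hsv[...,2]>150)).astype(np.uint8)
n,_,s,ce=cv2.connectedComponentsWithStats(o)
for k in range(1,n):
  if s[k,4]>100:print(s[k],ce[k],np.round(ray(c,ce[k],.054),4))
v=cv2.resize(im[100:260,240:400],None,fx=4,fy=3.6,interpolation=cv2.INTER_CUBIC);cv2.imwrite("pics/w0c.png",v[:,:,::-1])
E
```

```text
(350, 140) [ 30 255 254] (280, 215) [ 27 255 248] (312, 205) [ 29 160 254] (300, 135) [  0   0 254] (338, 215) [ 20  33 238] (320, 150) [ 10 182 229] (345, 160) [ 30 255 254] 
base ((0.5745095610618591, 0.044956646859645844), (0.1104968935251236, 0.0816870704293251), 9.144853591918945)
base corners eye [0.57721289 0.0310698 ]
white ((0.5746371746063232, 0.04056442528963089), (0.11095067858695984, 0.06772350519895554), 7.168172359466553)
nut top [0.57601216 0.03217395 0.094     ] tip [0.49611514 0.27597515 0.086     ] tip test [0.57628575 0.03126549 0.086     ]
[ 580   44   44   42 1092] [601.32600733  64.92124542] [0.4645 0.2865 0.054 ]
[546 116  41  34 542] [567.98339483 131.04243542] [0.5239 0.2677 0.054 ]
[299 146  33  22 506] [315.26679842 155.243083  ] [0.5476 0.0255 0.054 ]
[308 208  31  14 255] [324.48235294 216.59607843] [0.6108 0.0348 0.054 ]
[210 315  28  25 270] [223.22592593 327.34814815] [ 0.743  -0.0791  0.054 ]
[193 344  20  16 216] [203.26851852 353.18518519] [ 0.7778 -0.1048  0.054 ]
```

View pics/w0c.png

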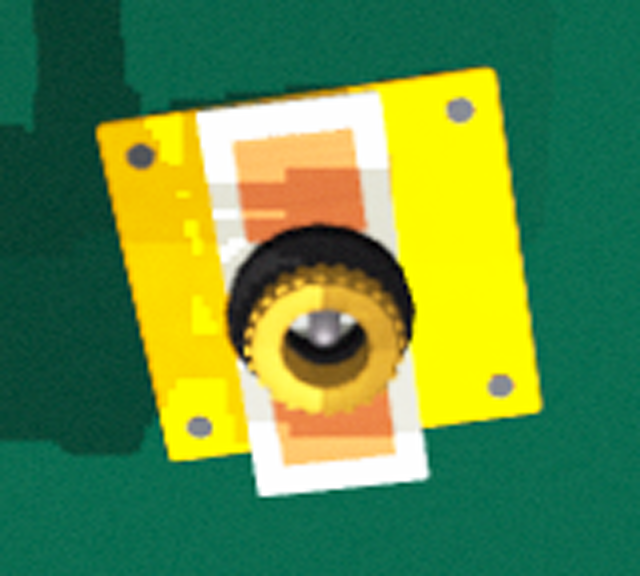

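```bash
python3 - <<'E'
from h import *
c=np.load("w0.npy",allow_pickle=True).item()
f=lambda p,z:ray(c,(240+p[0]/4,100+p[1]/3.6),z)
S=[f(p,.010)[:2] for p in((140,156),(460,109),(500,385),(200,426))]
W=[f(p,.054)[:2] for p in((197,112),(380,93),(428,477),(260,496))]
print("base screws",np.mean(S,0),"white",np.mean(W,0),"nut",f((324,339),.094))
for a,b in((0,3),(1,2),(0,1),(3,2)):d=W[b]-W[a];print(np.linalg.norm(d),np.degrees(np.arctan2(d[1],d[0])))
arm.move_to([.497,.2755,.22],down(72));c=arm.get_calibration("wrist");im=arm.snapshot("wrist");np.save("w1.npy",c,allow_pickle=True)
cv2.imwrite("pics/w1.png",im[:,:,::-1])
v=cv2.resize(im[80:280,220:420],None,fx=3,fy=3,interpolation=cv2.INTER_CUBIC);cv2.imwrite("pics/w1c.png",v[:,:,::-1])
hsv=cv2.cvtColor(im,cv2.COLOR_RGB2HSV);o=((hsv[...,0]>5)&(hsv[...,0]<18)&(hsv[...,1]>70)&(hsv[...,2]>150)).astype(np.uint8)
n,_,s,ce=cv2.connectedComponentsWithStats(o)
for k in range(1,n):
  if s[k,4]>100:print(s[k],ce[k],np.round(ray(c,ce[k],.054),4))
print(arm.current_t(),arm.current_ee_pos())
E
```

```text
base screws [0.5776212 0.0313434] white [0.57655554 0.02949494] nut [0.57616706 0.03128672 0.094     ]
0.11059488732829037 7.190544841816334
0.10966179791171843 7.228603013769847
0.044065899784807835 96.57210755606546
0.044138545574848725 97.78441295183934
[308 195  29  29 495] [325.22222222 210.58989899] [0.5277 0.2701 0.054 ]
3.75 [0.49754801 0.27466027 0.21998851]
```

View pics/w1c.png

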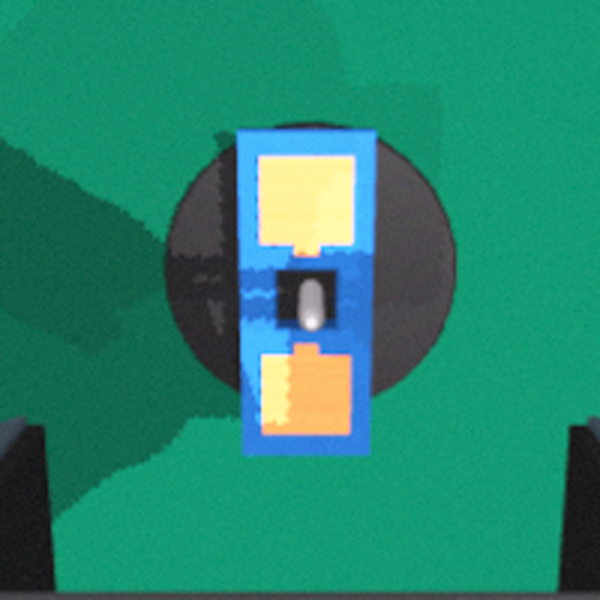

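Blue antenna corners in the crop are (237,130), (377,130), (370,456) and (243,456), with the stud through its hole. The white antenna measures 110 x 44 mm, as it should. Next I'll move the nut to the pad.

```bash
cat >> h.py <<'E'
TEST=np.array([.5770,.0310]);PADC=np.array([.5148,-.291]);PA=np.radians(12.9)
def pad(u,v):return PADC+u*np.array([np.cos(PA),np.sin(PA)])+v*np.array([-np.sin(PA),np.cos(PA)])
NUT,SPC,WHT=pad(-.045,.055),pad(.045,.055),pad(0,-.055)
def pick(xy,a,z,op=.075,up=.16):
    arm.move_to([*xy,up],down(a));arm.grip(op);arm.move_l([*xy,z+.02],down(a),.15);arm.move_l([*xy,z],None,.05)
    arm.grip(0);arm.sleep(.2);p=np.array(arm.current_ee_pos());print("grip",arm.current_width(),"F",np.round(arm.current_force(),1),p)
    arm.move_l([p[0],p[1],z+.03],None,.06);arm.move_l([*xy,up],None,.2);print("lifted",arm.current_width())
def place(xy,a,z,op,up=.16,slow=.05):
    arm.move_to([*xy,up],down(a));arm.sleep(.2);arm.move_l([*xy,z+slow],None,.15);arm.move_l([*xy,z],None,.06);arm.sleep(.2)
    print("placed F",np.round(arm.current_force(),1),"w",arm.current_width(),arm.current_ee_pos())
    arm.grip(op);arm.sleep(.1);arm.move_l([*xy,z+.03],None,.1);arm.move_l([*xy,up],None,.25);print("t",arm.current_t())
E
python3 - <<'E'
from h import *
c=np.load("w1.npy",allow_pickle=True).item()
f=lambda p,z:ray(c,(220+p[0]/3,80+p[1]/3),z)
W=[f(p,.054)[:2] for p in((237,130),(377,130),(370,456),(243,456))];print("blue",np.mean(W,0),"tip",f((313,322),.086))
for a,b in((0,3),(1,2),(0,1),(3,2)):d=W[b]-W[a];print(np.linalg.norm(d),np.degrees(np.arctan2(d[1],d[0])))
print("disc L/R mid",(f((166,272),.01)+f((455,272),.01))/2)
print(NUT,SPC,WHT)
pick([.5763,.0312],97.2,.0752)
place(NUT,102.9,.0095,.06)
cv2.imwrite("pics/s1.png",np.vstack([arm.snapshot("scene")[60:260,100:500],arm.snapshot("top")[180:320,180:580]])[:,:,::-1])
E
```

```text
blue [0.49640972 0.27704002] tip [0.4965114  0.27898059 0.086     ]
0.11062442622580605 -17.852497470443936
0.11061486341336618 -18.083943656269195
0.044446710565228524 72.10128438277913
0.04399987612645481 72.11444272398826
disc L/R mid [0.49615228 0.27861228 0.01      ]
[ 0.45865699 -0.24743439] [ 0.5463855  -0.22734188] [ 0.52707876 -0.34461187]
grip 0.03374850660183146 F [0.1 0.1 1.3] [0.57633302 0.0312234  0.07523119]
lifted 0.033730199937521445
placed F [ 0.1  0.9 -1. ] w 0.03331813292042344 [ 0.45872741 -0.24747761  0.00947077]
t 13.5
```

View pics/s1.png

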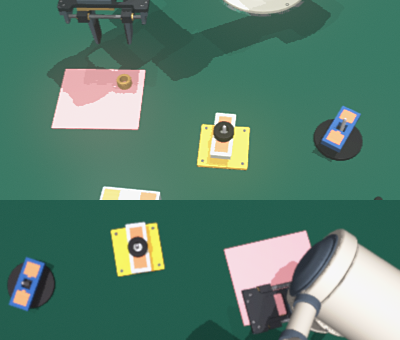

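The nut stands upright on the pad, and the spacer and white antenna are still seated on the post. Next are the spacer and then the white antenna.

```bash
python3 - <<'E'
from h import *
pick([.5768,.0310],97.2,.0565)
place(SPC,102.9,.0090,.065)
pick([.5768,.0300],97.2,.0425)
place(WHT,102.9,.0090,.06,up=.22)
p=pad(0,.02);arm.move_to([*p,.25],down(102.9));arm.sleep(.2);c=arm.get_calibration("wrist");im=arm.snapshot("wrist");np.save("w2.npy",c,allow_pickle=True)
cv2.imwrite("pics/w2.png",im[:,:,::-1]);print(arm.current_t())
E
```

```text
grip 0.04421702893279293 F [-0.5 -1.   3.9] [0.57686802 0.0310018  0.05659541]
lifted 0.044468843119971034
placed F [-0.5  0.1 -0.6] w 0.0439888253445279 [ 0.54648159 -0.22737216  0.00904925]
t 23.325
grip 0.04337908390293807 F [ 0.  -0.8  2.9] [0.5768726  0.02996945 0.04261235]
lifted 0.04400956159722019
placed F [ 0.2  0.2 -0.7] w 0.04371711212553635 [ 0.52717087 -0.34466974  0.00900407]
t 34.0167
34.6833
```

View pics/w2.png

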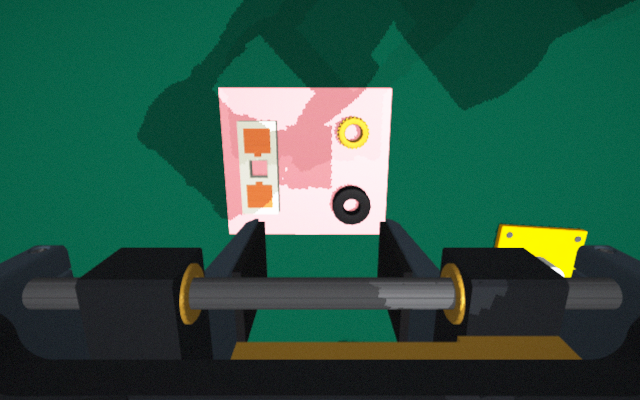

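All three lie flat on the pad: the white antenna's hole at (259,169), the nut at (353,132) and the spacer at (351,205). I'll measure them, then move the blue antenna to the test post.

```bash
cat >> h.py <<'E'
STORE=np.array([.4963,.2782])
def seen():
    im=cv2.imread("pics/w2.png")[:,:,::-1].copy();c=np.load("w2.npy",allow_pickle=True).item();hsv=cv2.cvtColor(im,cv2.COLOR_RGB2HSV)
    n=((hsv[...,0]>18)&(hsv[...,0]<36)&(hsv[...,1]>110)).astype(np.uint8);k=(hsv[...,2]<70).astype(np.uint8)
    a,b=cv2.minEnclosingCircle(big(n,(330,110,376,154))),cv2.minEnclosingCircle(big(k,(325,180,378,229)))
    return a,ray(c,a[0],.026),b,ray(c,b[0],.021),ray(c,(259,169),.020)
E
python3 - <<'E'
from h import *
print(*seen(),sep="\n");print(NUT,SPC,WHT)
pick([.4964,.2775],72.1,.0425,up=.17)
place(TEST,97.2,.0430,.06,up=.17)
arm.move_to([.52,-.02,.22],down(97.2));arm.sleep(.1)
c=arm.get_calibration("wrist");im=arm.snapshot("wrist");np.save("w3.npy",c,allow_pickle=True)
cv2.imwrite("pics/w3.png",im[:,:,::-1]);print(arm.current_t())
E
```

```text
((352.8939514160156, 132.3787841796875), 15.946121215820312)
[ 0.46017412 -0.24583874  0.026     ]
((350.799072265625, 204.51869201660156), 18.906431198120117)
[ 0.54398395 -0.22660933  0.021     ]
[ 0.52615883 -0.3419608   0.02      ]
[ 0.45865699 -0.24743439] [ 0.5463855  -0.22734188] [ 0.52707876 -0.34461187]
grip 0.04391183248591039 F [-0.5 -0.1  4.2] [0.49641486 0.27749879 0.04259886]
lifted 0.04344819591021402
placed F [-0.5 -0.3 -0.6] w 0.0436986813480946 [0.57711016 0.03098599 0.04303658]
t 45.2333
45.8417
```

View pics/w3.png

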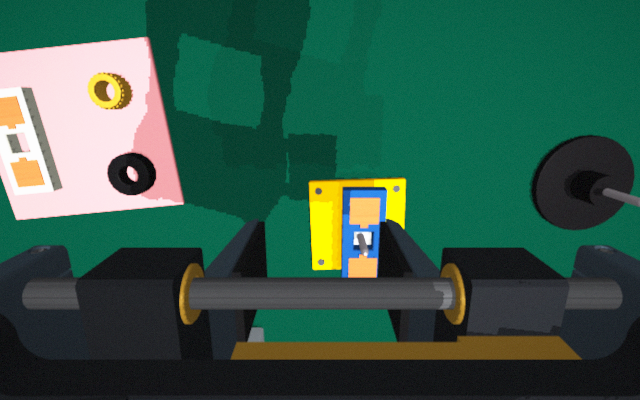

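The blue antenna is on the test post with the stud through its hole at (363,240), and the storage stud is free. Next come the spacer, the nut and then the white antenna.

```bash
python3 - <<'E'
from h import *
pick([.5452,-.227],102.9,.0090,op=.07)
place(TEST,97.2,.0572,.065,up=.17)
pick([.4594,-.2466],102.9,.0095,op=.065)
place(TEST,97.2,.0757,.06,up=.18)
cv2.imwrite("pics/s4.png",arm.snapshot("scene")[:,:,::-1])
pick([.5267,-.3435],102.9,.0090,op=.07,up=.17)
place(STORE,72.1,.0432,.06,up=.18)
arm.move_to([.45,.15,.27],down(90));arm.sleep(.3)
im=arm.snapshot("wrist");cv2.imwrite("pics/w4.png",im[:,:,::-1]);np.save("w4.npy",arm.get_calibration("wrist"),allow_pickle=True)
s=arm.snapshot("scene");cv2.imwrite("pics/s5.png",s[:,:,::-1])
cv2.imwrite("pics/s5c.png",cv2.resize(s[140:240,280:480],None,fx=4,fy=4,interpolation=cv2.INTER_CUBIC)[:,:,::-1]);print(arm.current_t())
E
```

```text
grip 0.044326198002556674 F [-0.6  0.1  4.7] [ 0.54529714 -0.22703972  0.00916315]
lifted 0.04431821219770968
placed F [ 0.1  0.3 -1.3] w 0.044211382404435576 [0.57708027 0.03098298 0.05712991]
t 55.3083
grip 0.03365689661215748 F [-0.5 -0.2  3.2] [ 0.45944234 -0.24663861  0.00958724]
lifted 0.03353058608341113
placed F [-0.   0.4  0.3] w 0.033327741485020004 [0.5770402 0.0309833 0.0756473]
t 65.0833
grip 0.04380483893003115 F [-0.5 -0.4  4. ] [ 0.52680253 -0.34359451  0.00916166]
lifted 0.04396798692185264
placed F [-0.6  0.  -1.3] w 0.043551489058882724 [0.49635756 0.27827342 0.0431491 ]
t 76.6583
77.75
```

View pics/s5c.png

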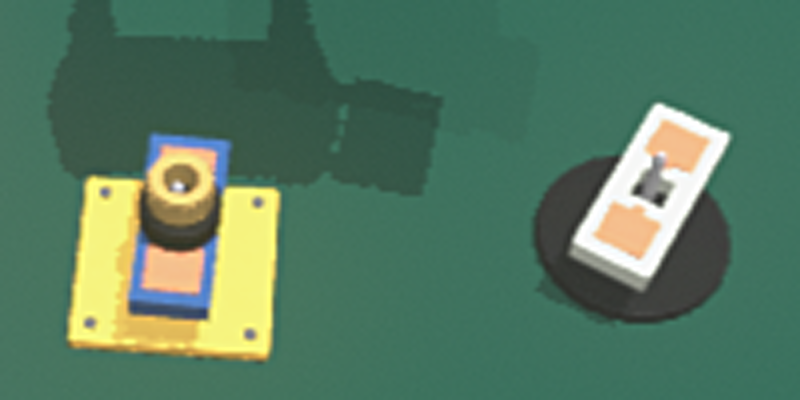

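View pics/w4.png

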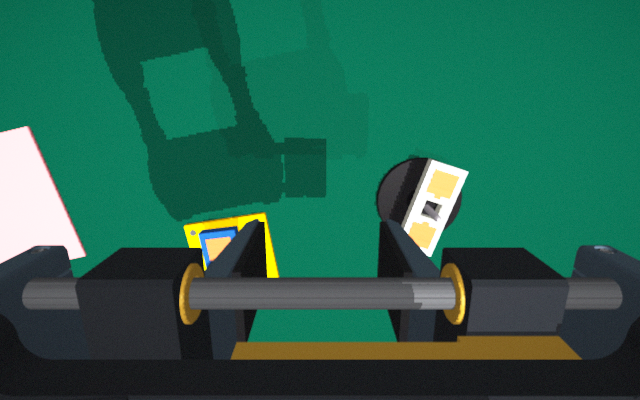

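Everything looks seated: nut and spacer on the blue antenna at crop (182,190), and the white antenna over the storage stud at crop (652,185). Before handing in, I'll check heights with two-view triangulation and confirm the bystanders haven't moved.

```bash
python3 - <<'E'
from h import *
arm.move_to([.35,-.3,.35],down(90));arm.sleep(.2)
S,T=arm.snapshot("scene"),arm.snapshot("top");cs,ct=arm.get_calibration("scene"),arm.get_calibration("top")
S0,T0=[cv2.imread(f"pics/{n}0.png")[:,:,::-1].copy() for n in("scene","top")]
P=[np.array(c["intrinsics"])@np.linalg.inv(c["cam_to_world"])[:3] for c in(cs,ct)]
# bystander change, px over threshold per box
for nm,b in(("radio",(155,130,215,180)),("mouse",(243,118,282,170)),("case",(350,118,415,170))):
    x0,y0,x1,y1=b;d=np.abs(T[y0:y1,x0:x1].astype(int)-T0[y0:y1,x0:x1]).max(2);print(nm,"changed px",(d>60).sum())
def brass(im,b):
    h=cv2.cvtColor(im,cv2.COLOR_RGB2HSV);return h
v=np.hstack([cv2.resize(S[160:220,290:360],(400,343),interpolation=cv2.INTER_CUBIC),cv2.resize(T[200:260,282:352],(400,343),interpolation=cv2.INTER_CUBIC)])
w=np.hstack([cv2.resize(S[155:225,405:475],(400,250),interpolation=cv2.INTER_CUBIC),cv2.resize(T[230:300,175:245],(400,250),interpolation=cv2.INTER_CUBIC)])
cv2.imwrite("pics/f.png",np.vstack([v,w])[:,:,::-1]);np.save("P.npy",P);print(arm.current_t(),arm.current_width())
E
```

```text
radio changed px 0
mouse changed px 0
case changed px 0
79.7583 0.06015192594139084
```

View pics/f.png

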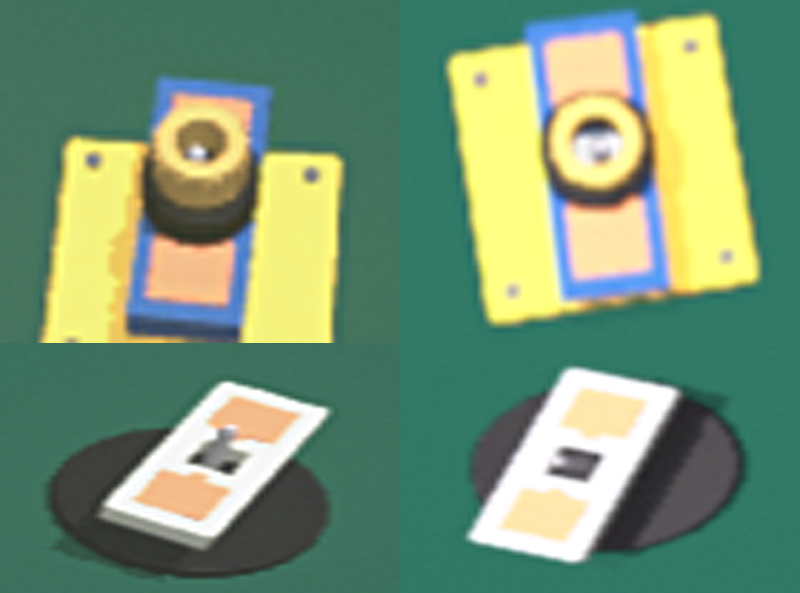

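```bash
python3 - <<'E'
from h import *
P=np.load("P.npy")
def tri(a,b):
    X=cv2.triangulatePoints(P[0],P[1],np.array(a,float).reshape(2,1),np.array(b,float).reshape(2,1));return np.round((X[:3]/X[3]).ravel(),4)
k,m,q=70/400,60/343,70/250
print("nut top",tri((290+201*k,160+142*m),(282+197*k,200+142*m)),"expect",TEST,.094)
print("white top",tri((405+213*k,155+116*q),(175+175*k,230+119*q)),"expect",STORE,.054)
arm.sign_off()
E
```

```text
nut top [0.5785 0.0306 0.0889] expect [0.577 0.031] 0.094
white top [0.4974 0.2771 0.0508] expect [0.4963 0.2782] 0.054
the job is handed in; nothing more can be done
```

I finished the swap and handed the job in at about 80 s of the 141 s allowed. No verdict was reported.

- **What I did:** The nut, spacer and white antenna came off the test post one at a time and went onto the pad. The blue antenna then went onto the test post with the spacer and nut on top, and the white antenna went onto the storage post.
- **Position checks:** The nut and white antenna measured within about 2 mm of their stud axes.
- **Height checks:** Both tops measured low against seated height: the nut at 88.9 mm instead of 94 mm, and the white antenna at 50.8 mm instead of 54 mm. The nut's difference is right at the 5 mm tolerance. I put both down to pixels picked by eye and the roughly 2 mm calibration error, because a part can't sit below its seat. That is my reading, not a confirmed cause.
- **Seating:** At each placing the tool was at seated height with only about 1 N on it, and the pictures show every part flat over its stud. I did not measure tilt, or the heights of the spacer and blue antenna.
- **Bystanders and gripper:** The radio, case and mouse showed no changed pixels in the top view. The gripper was open and well clear of everything.

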